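Rake a dropped nut out from under a bench shelf

TASK

A large hex nut has rolled deep under the low slatted shelf, out of the fingers' reach. Take the bent rod with the wooden handle, hook the nut with its bent end and draw it right out onto the open bench, then lay the rod back on the bench clear of the shelf and put the nut into the tray that already holds nuts like it. Do not touch the nut with the fingers while it is still under the shelf, and leave the screwdriver, the tape measure and the spanner where they lie.

Things in the scene. Friction and masses are not known exactly. Their poses are not given: they have to be found in the camera images.
- riser: Low wooden shelf fixed on the bench: 150 mm deep (x), 290 mm wide (y), 46 mm high. Origin: centre of its underside, at bench level; x points from its open front to its closed back, y to the left. Top: six slats across, 12 mm wide, 12 mm thick, 15.6 mm apart. A box and two bottles fixed on its rear half reach 180 mm above the bench, all behind its x = +10 mm.
- gap_mouth (a point): Centre of the open front of the gap under the shelf, at (-75, 0, 17) mm from the shelf's origin, axes as the shelf's. The gap is 34 mm high, 254 mm wide inside (y = -127 to +127 mm) and 132 mm deep; it is closed at both sides and at the back.
- rake: The bent rod, loose, about 0.16 kg: wooden handle 100 mm long (x), 22 wide (y), 26 high, then a steel rod 8 mm thick that runs on along +x to 180 mm from the origin and there bends square to the left (+y) for 55 mm. Origin: centre of the handle's underside. Rod and bend have their centre line 10 mm above it. It rests flat on the handle, rod clear of the bench; balance point at x = +17 mm.
- rake_bend (a point): Corner of the rod's bend, on its centre line, at (180, 0, 10) mm from the rake's origin.
- rake_toe (a point): Tip of the bent end, centre of its round end (radius 4 mm), at (180, 55, 10) mm from the rake's origin.
- nut: The dropped steel hex nut, about 0.09 kg: 32 mm across the flats, 37 across the corners, 20 high, bore about 18. It lies flat under the shelf, its centre 45 to 70 mm behind the front edge and at least 117 mm from the gap's right side (-y of the shelf). Origin: centre of its underside; its x axis points to the middle of a flat.
- tray_nuts: Grey open tray fixed on the bench that holds two more nuts of the same kind: outside 130 mm (x) x 150 mm (y) x 32 mm high, walls and floor 4 to 5 mm thick. Origin at the centre of its underside. The two nuts lie loose about y = +45 mm, x = -30 and +30 mm of the tray; the half towards -y is empty.
- tray_pins: An equal tray that holds two plain round steel pins (12 mm thick, 70 mm long); not the one to use. Same origin and axes. The two trays may stand either way round.
- screwdriver: Bystander: loose screwdriver, black handle, 168 mm long, 23 mm thick; origin under its middle, along its own y.
- tape_measure: Bystander: loose yellow tape measure 62 x 94 x 38 mm; origin under its middle.
- spanner: Bystander: loose spanner 177 mm long, 29 mm wide, 10 mm thick; origin under its middle, along its own y.

How it is judged (in metres and radians):
On the way, in this order (a step that is already met when the one before it is completed fails the run):
1. the rod's bent end reaches under the shelf (x of rake_toe in the frame of riser between -0.06 and 0.06 m and y of rake_toe in the frame of riser between -0.13 and 0.13 m and z of rake_toe in the frame of riser below 0.034 m), for 0.05 s.
2. the nut has been drawn wholly out in front of the shelf (centre at least 30 mm before its front edge) (x of nut in the frame of riser below -0.105 m), for 0.1 s.
At the end, for the whole second after the job is handed in: The nut lies at rest inside the tray with the other nuts (its centre within the walls, its underside less than 30 mm above the tray's underside); the rod lies at rest on the bench (origin below 30 mm) with its bent end outside the shelf (x of nut in the frame of tray_nuts between -0.062 and 0.062 m and y of nut in the frame of tray_nuts between -0.072 and 0.072 m and z of nut in the frame of tray_nuts below 0.03 m and linear speed of each of nut, rake below 0.03 m/s and height (world z) of rake below 0.03 m and (x of rake_toe in the frame of riser below -0.08 m or x of rake_toe in the frame of riser above 0.08 m or y of rake_toe in the frame of riser below -0.15 m or y of rake_toe in the frame of riser above 0.15 m)); the robot touches nothing.
It fails at once if the fingers touch the nut while it is under the shelf (contact force between the fingers and nut above 0.5 N and x of nut in the frame of riser between -0.09 and 0.075 m and z of nut in the frame of riser below 0.03 m and y of nut in the frame of riser between -0.13 and 0.13 m).
It fails at once if the screwdriver is shifted by more than 30 mm (distance of screwdriver from where it was at the start of the episode above 0.03 m).
It fails at once if the tape measure is shifted by more than 30 mm (distance of tape_measure from where it was at the start of the episode above 0.03 m).
It fails at once if the spanner is shifted by more than 30 mm (distance of spanner from where it was at the start of the episode above 0.03 m).
It also fails if it takes over 72 s, if anything falls off the work surface, if the arm or the gripper's body presses on something with over 40 N, if the wrist force passes 120 N, or if a joint passes its speed limit or range.

ROBOT

A 6-joint arm with a two-finger parallel gripper is mounted at the origin on a cart in front of the work surface, level with it; the furniture and walls round the work are solid. World frame = base frame: x ahead of the robot, y to its left, z up, the work surface at z = 0. Lengths are in m, angles in degrees, forces in N, time in s.
With the tool pointing down it reaches from about 0.35 to 0.975 m from the base axis. Payload 17.4 kg.
Tool frame: the origin (TCP) lies on the centre line of the jaws, within the pads' length; the fingertips stand 14 mm ahead of it and the grasp point (between the pads) lies 5 mm behind it; z points along the fingers, y is the direction in which the jaws open and shut (so a half turn about z gives the same grasp; the last joint's range is limited). The gripper opens to 85 mm and grips with 20 to 120 N. Pads are 22 mm wide; open, the fingers measure 114 mm over their backs; the gripper's body (76 mm by 85 mm) begins 54 mm behind the grasp point. The pads swing forward as they close: fully open they stand 13 mm farther back than shut.
Start: joints at [64.698, 6.646, 82.598, -0, 90.757, -2.166], TCP at [0.265, 0.621, 0.245] pointing down, gripper open.
Joint ranges: [-162.19, 162.19], [-47.58, 125.68], [4.15, 143.07], [-65.23, 245.23], [0.69, 171.88], [-170.13, 170.13]. Speed limits (degrees/s): [108.29, 108.29, 127.2, 180, 180, 180].

INTERFACE

Orientations are given as a 3x3 rotation matrix whose columns are the frame's x, y, z axes.
In Python, from workcell import r, kinematics, vision, order gives the robot as it stands. Calls block until the motion is done:
- r.move_pose(position, orientation): joint-space move of the TCP to a pose.
- r.move_straight(position, rotation=None, rate=0.15, contact_N=None): straight line of the TCP; rotation=None keeps the orientation; rate is the mean speed in m/s. With contact_N (N) it stops when the force on the tool has changed by that much, and returns True; else False.
- r.move_joints(angles): joint-space move.
- r.open_jaws() and r.gripper_close(f_grip=None): open the fingers fully, or close them until they stop; f_grip is the grip in N (None keeps the last).
- r.dwell(seconds).
- kinematics.ik(position, orientation): joint angles nearest the present ones, or None.
- r.read_state(): the state.
- vision.grab_frame(name): name is "scene" or "side" or "wrist"; returns a dict with "color" (400x640x3 uint8, blue, green, red), "fx", "fy", "cx", "cy" (pixels), "rvec" (rotation vector, rad) and "tvec" (3), from world to camera coordinates, as OpenCV has them; the wrist camera has in their place "tool_from_camera" (4x4, takes a point from camera to tool coordinates, whose origin is the TCP and whose axes are the flange's). Camera axes: x right, y down, z forward; pixel columns grow to the right and rows downward; lengths in m; the calibration is good to about 2 mm. A picture is of the moment at which its call begins: read the wrist's pose just before it. There is no depth.
A pose or a line that the arm cannot do raises r.MotionError and nothing moves.
- order.sign_off(): hands the job in, once; it reports no verdict.
The state is a dict: "time_s": time; "joint_pos": joint angles; "joint_velocities": joint speeds; "joint_efforts": joint torques, N m; "ee_pos": TCP position; "ee_rot": TCP orientation; "ft_force": force on the tool from outside, world axes, zero at the start; "ft_torque": the same for the moment, N m; "gripper_width": finger opening in m.
Only numpy, scipy, OpenCV 4.12 (cv2) and the standard library are available. Lean on these libraries where they do the work, as an engineer would, in place of code of your own. Each camera call takes 0.05 s, during which the arm holds its last target. There are 200 camera calls.

## Working session

There is one attempt and no reset: what is moved stays moved. The work goes in short steps, each a Python script; the robot and the scene stay as the last script left them, time stands still between calls to the robot, and variables do not carry over. Pictures are saved under pics/ and viewed, about 8 in all and at most 12, crops included, and the job is handed in when it is done.

```bash
mkdir -p pics; ls
cat > h.py <<'E'
import numpy as np, cv2
from workcell import r, kinematics, vision, order
def grab(n):
    s=r.read_state(); f=vision.grab_frame(n)
    if n=="wrist":
        T=np.eye(4);T[:3,:3]=np.array(s["ee_rot"]);T[:3,3]=s["ee_pos"]
        T=T@np.array(f["tool_from_camera"]); f["R"]=T[:3,:3].T; f["t"]=-T[:3,:3].T@T[:3,3]
    else:
        f["R"]=cv2.Rodrigues(np.array(f["rvec"],float))[0]; f["t"]=np.array(f["tvec"],float).ravel()
    return f
def ray(f,u,v):
    d=f["R"].T@np.array([(u-f["cx"])/f["fx"],(v-f["cy"])/f["fy"],1.]); return -f["R"].T@f["t"],d
def px2w(f,u,v,z):
    c,d=ray(f,u,v); return c+d*(z-c[2])/d[2]
def w2px(f,p):
    q=f["R"]@np.array(p,float)+f["t"]; return np.array([f["fx"]*q[0]/q[2]+f["cx"],f["fy"]*q[1]/q[2]+f["cy"]])
def tri(f1,p1,f2,p2):
    c1,d1=ray(f1,*p1);c2,d2=ray(f2,*p2); A=np.stack([d1,-d2],1); s=np.linalg.lstsq(A,c2-c1,rcond=None)[0]
    a=c1+d1*s[0];b=c2+d2*s[1]; return (a+b)/2,np.linalg.norm(a-b)
def save(f,n): np.save("pics/"+n+".npy",f,allow_pickle=True); cv2.imwrite("pics/"+n+".png",f["color"])
def load(n): return np.load("pics/"+n+".npy",allow_pickle=True).item()
def down(yaw):  # tool z down, tool y axis (jaw) at angle yaw(deg) from world +x
    a=np.radians(yaw); y=np.array([np.cos(a),np.sin(a),0]); z=np.array([0,0,-1.]); return np.stack([np.cross(y,z),y,z],1)
E
python3 - <<'E'
from h import *
for n in("scene","side","wrist"):
    f=grab(n); save(f,n+"0"); print(n,f["fx"],f["cx"],f["cy"],(-f["R"].T@f["t"]).round(3),f["R"][2].round(2))
print(r.read_state())
a=load("scene0")["color"];b=load("side0")["color"]
E
```

```text
pics
scene 517.2502956581384 313.10004126659015 194.28741495366842 [-0.172 -0.872  1.115] [ 0.48  0.53 -0.7 ]
side 446.253953303114 324.1523890769229 198.87366858944307 [ 0.558 -1.021  0.821] [ 0.    0.78 -0.63]
wrist 284.2771973768928 321.377920905661 198.55830867685853 [0.202 0.647 0.373] [ 0.25 -0.11 -0.96]
{'time_s': 0.15, 'joint_pos': array([ 6.46981191e+01,  6.66826084e+00,  8.26255755e+01,  1.46657192e-03,
        9.07566153e+01, -2.16643601e+00]), 'joint_velocities': array([ 0.10365209, -0.13090584, -0.13860317,  0.0216869 , -0.06066316,
        0.06867713]), 'joint_efforts': array([ 6.21339677e-04, -7.32511425e+01, -6.32848620e+01, -1.62929136e-04,
        4.99670306e-03,  3.36027654e-05]), 'ee_pos': array([0.26516745, 0.62059975, 0.24474141]), 'ee_rot': array([[-9.19578726e-01,  3.92905595e-01, -3.99473586e-04],
       [ 3.92905794e-01,  9.19578393e-01, -7.85135699e-04],
       [ 5.88630696e-05, -8.78949573e-04, -9.99999612e-01]]), 'ft_force': array([ 0.54740187,  0.06009298, -0.42412895]), 'ft_torque': array([-0.00685838,  0.05379665,  0.03166813]), 'gripper_width': 0.08521497669217529}
```

View pics/scene0.png

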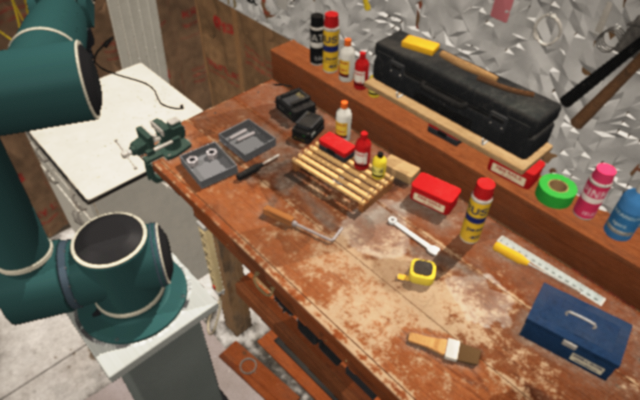

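View pics/side0.png

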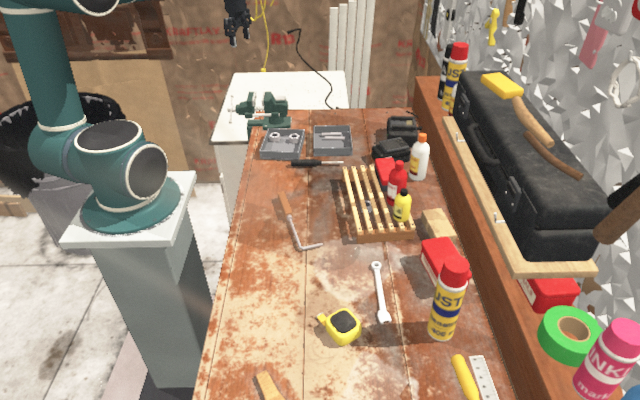

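Scene view: rake handle (262,212)–(292,226), bend about (327,240), toe (340,230); nut tray centre (208,165); shelf (343,177). Side view: handle (285,205), bend (300,248), toe (322,245); something bluish between the slats at (368,205), probably the nut. Next I'll enlarge these.

Run:
```python
from h import *
s,d=load("scene0"),load("side0")
a=cv2.resize(d["color"][105:265,245:435],None,fx=4.2,fy=3.7,interpolation=cv2.INTER_CUBIC) 
a=cv2.resize(d["color"][115:260,250:430],None,fx=4,fy=4,interpolation=cv2.INTER_CUBIC); cv2.imwrite("pics/c1.png",a)
b=cv2.resize(s["color"][115:255,170:370],None,fx=4,fy=4,interpolation=cv2.INTER_CUBIC); cv2.imwrite("pics/c2.png",b)
P=lambda f,u,v,z:print((u,v),px2w(f,u,v,z).round(3))
print("side");P(d,285,205,.02);P(d,300,248,.01);P(d,322,245,.01);P(d,368,205,.02);P(d,283,144,.03);P(d,331,137,.03);P(d,343,165,.046);P(d,358,240,.046)
print("scene");P(s,262,212,.02);P(s,327,240,.01);P(s,340,230,.01);P(s,208,165,.03);P(s,247,140,.03)
```

```text
side
(285, 205) [ 0.452 -0.049  0.02 ]
(300, 248) [ 0.498 -0.211  0.01 ]
(322, 245) [ 0.554 -0.202  0.01 ]
(368, 205) [ 0.685 -0.057  0.02 ]
(283, 144) [0.43 0.26 0.03]
(331, 137) [0.592 0.299 0.03 ]
(343, 165) [0.623 0.106 0.046]
(358, 240) [ 0.644 -0.223  0.046]
scene
(262, 212) [ 0.414 -0.009  0.02 ]
(327, 240) [ 0.487 -0.208  0.01 ]
(340, 230) [ 0.54  -0.206  0.01 ]
(208, 165) [0.41  0.259 0.03 ]
(247, 140) [0.577 0.276 0.03 ]
```

View pics/c1.png

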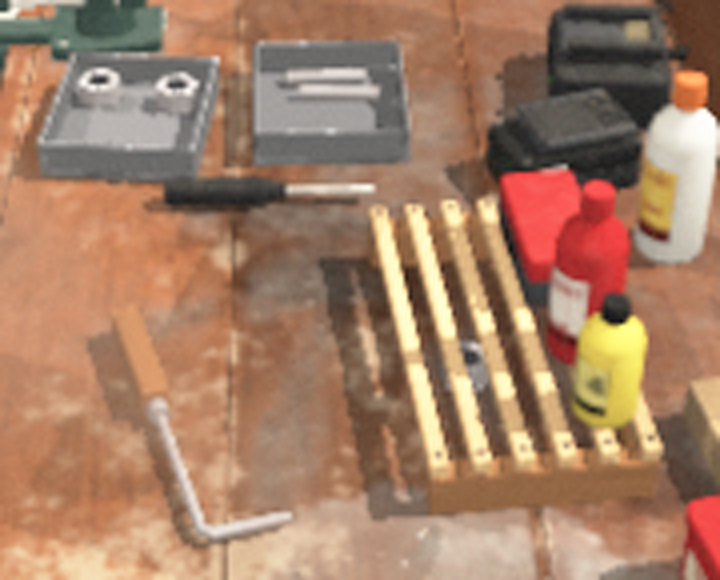

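View pics/c2.png

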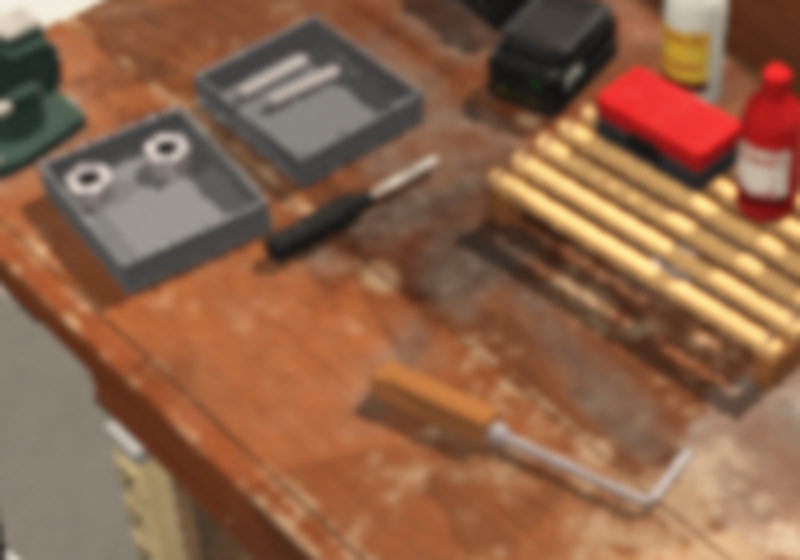

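Side crop: the nut shows between slats at full-frame pixel (367,206), about (0.685,-0.057). The nut tray is the one nearer the robot, and its empty half faces -y. The rake's toe already points at the shelf. I'll move to a close wrist view of the rake and shelf.

Run:
```python
from h import *
r.move_pose([.47,-.05,.29],down(12)); r.dwell(.2)
f=grab("wrist"); save(f,"w1"); s=r.read_state(); print(s["time_s"],s["ee_pos"].round(3),s["joint_pos"].round(1))
```

```text
2.8917 [ 0.47 -0.05  0.29] [ -9.1 -19.5 102.5  -0.   97.  -21.2]
```

View pics/w1.png

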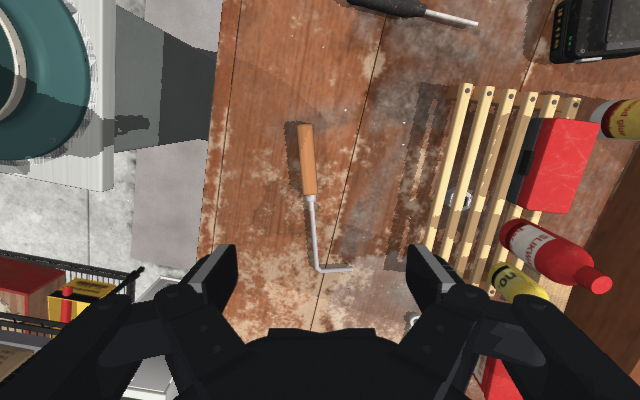

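Wrist view: handle top from (305,124) to (309,194), bend (318,269), toe (351,268). Front slat runs from (463,83) to (430,250). The nut shows around (460,199).

Run:
```python
from h import *
f=load("w1"); c=f["color"]
P=lambda u,v,z:px2w(f,u,v,z)
hsv=cv2.cvtColor(c,cv2.COLOR_BGR2HSV)
print(hsv[160,307],hsv[160,280],hsv[150,453], hsv[230,313])
a=P(305,124,.026);b=P(309,194,.026);be=P(318,269,.01);to=P(351,268,.01)
for n,x in(("tail",a),("front",b),("bend",be),("toe",to),("s_far",P(462,83,.046)),("s_near",P(430,250,.046)),("nut top",P(460,199,.02))):print(n,x.round(4))
print(np.linalg.norm(b-a),np.linalg.norm(be-to)); d=be-(a+b)/2;print(np.linalg.norm(d[:2]),np.degrees(np.arctan2(d[1],d[0])),np.degrees(np.arctan2(*(b-a)[1::-1])))
k1=c[100:290,285:375]; k2=c[70:260,400:540]
cv2.imwrite("pics/c3.png",np.hstack([cv2.resize(k1,None,fx=3.1,fy=3.1,interpolation=2),cv2.resize(k2,None,fx=3.1,fy=3.1,interpolation=2)]))
```

```text
[ 13 138 211] [ 11 141 141] [ 23  75 249] [  0  12 195]
tail [0.4371 0.0052 0.026 ]
front [ 0.4614 -0.0884  0.026 ]
bend [ 0.5003 -0.2117  0.01  ]
toe [ 0.5517 -0.1989  0.01  ]
s_far [0.616  0.0934 0.046 ]
s_near [ 0.6472 -0.1282  0.046 ]
nut top [ 0.678  -0.0514  0.02  ]
0.09668286036770103 0.052911739458009595
0.17758897834927162 -73.29050190241281 -75.4414148691403
```

View pics/c3.png

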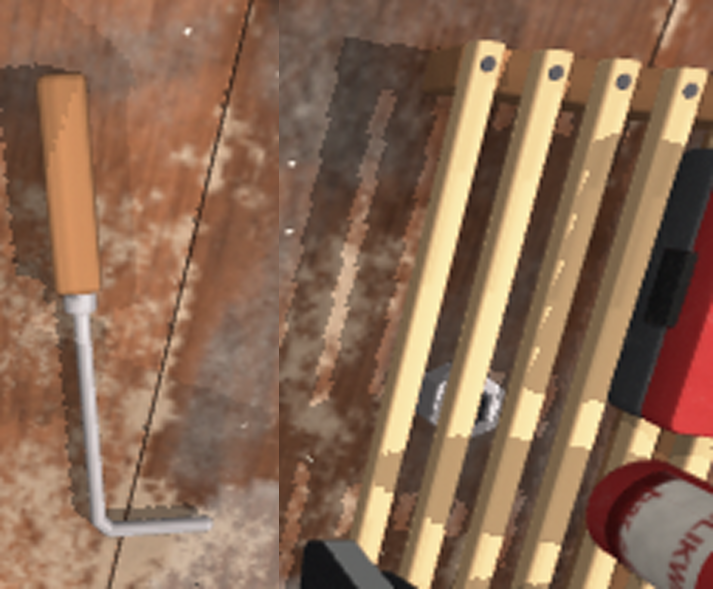

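Run:
```python
from h import *
f=load("w1")
sc=np.array([px2w(f,400+(u-278)/3.1,70+v/3.1,.046) for u,v in((487,64),(556,72),(623,81),(690,90))]);print(sc.round(4),np.linalg.norm(np.diff(sc,axis=0),axis=1))
d=sc[3]-sc[0];print("shelf yaw",np.degrees(np.arctan2(d[1],d[0])))
e=[px2w(f,400+(u-278)/3.1,70+v/3.1,.046) for u,v in((470,42),(368,500))];d=e[1]-e[0];print(np.round(e,4),np.degrees(np.arctan2(d[1],d[0]))+90)
s=load("side0");print("side slat",[px2w(s,*p,.046).round(4) for p in((343,167),(357.5,232))],"side nut",px2w(s,367.5,206,.012).round(4), "scr in side",[w2px(s,p).round() for p in sc])
R=down(15.2)
r.move_pose([.45,-.04,.08],R)
hit=r.move_straight([.45,-.04,.016],rate=.08,contact_N=12); print(hit,r.read_state()["ee_pos"])
r.gripper_close(60); st=r.read_state(); print(st["gripper_width"],st["ft_force"].round(2))
r.move_straight([.45,-.04,.07]); r.dwell(.2); f=grab("wrist"); save(f,"w2"); st=r.read_state(); print(st["time_s"],st["gripper_width"],st["ft_force"].round(2))
```

```text
[[0.6255 0.0864 0.046 ]
 [0.6534 0.0893 0.046 ]
 [0.6807 0.0918 0.046 ]
 [0.7082 0.0942 0.046 ]] [0.02799577 0.02745002 0.02759857]
shelf yaw 5.342393948421857
[[ 0.6162  0.0927  0.046 ]
 [ 0.637  -0.1009  0.046 ]] 6.129305740240412
side slat [array([0.6224, 0.0948, 0.046 ]), array([ 0.6449, -0.1944,  0.046 ])] side nut [ 0.6849 -0.0517  0.012 ] scr in side [array([344., 169.]), array([353., 168.]), array([362., 167.]), array([371., 167.])]
False [ 0.45030528 -0.04003293  0.01645009]
0.021270870654187046 [-0.42  0.88  5.67]
6.0583 0.0210100480458547 [-0.    0.65 -0.59]
```

```bash
cat >> h.py <<'E'
YAW=5.
X=np.array([np.cos(np.radians(YAW)),np.sin(np.radians(YAW)),0]);Y=np.array([-X[1],X[0],0]);M=np.array([.632,-.050,0])
def S(depth,y,z): return M+X*depth+Y*y+np.array([0,0,z])   # depth behind the front edge
def tosh(p): q=np.array(p)-M; return np.array([q@X,q@Y,q[2]])
E
python3 - <<'E'
from h import *
R=down(90+YAW)
print(tosh([.68,-.051,0]))
r.move_pose(S(-.21,-.093,.09),R)
r.move_straight(S(-.21,-.093,.020),rate=.1); r.dwell(.2)
f=grab("wrist"); save(f,"w3"); g=grab("side"); save(g,"side3")
st=r.read_state(); print(st["time_s"],st["ee_pos"],st["gripper_width"],st["ft_force"].round(2))
for n,q in(("origin",(-.21,-.093)),("bend",(-.03,-.093)),("toe",(-.03,-.038))):
    p=S(*q,.014); print(n,w2px(f,p).round(1),w2px(g,p).round(1))
print([w2px(f,S(d,y,.046)).round() for d,y in((0,-.145),(0,.145))])
a=cv2.resize(g["color"][140:280,240:440],None,fx=3.2,fy=3.2,interpolation=2); cv2.imwrite("pics/c4.png",np.vstack([f["color"][:330,:],a[:, :640][:270]]) )
E
```

```text
[ 0.04773019 -0.00517967  0.        ]
8.6833 [ 0.4310855  -0.16101697  0.02037158] 0.020747903518442364 [-0.11  0.24 -1.01]
origin [323.3 253.7] [274.9 234. ]
bend [322.7 488.8] [342.7 228.5]
toe [401.8 488.8] [340. 215.]
[array([238., 587.]), array([709., 587.])]
```

View pics/c4.png

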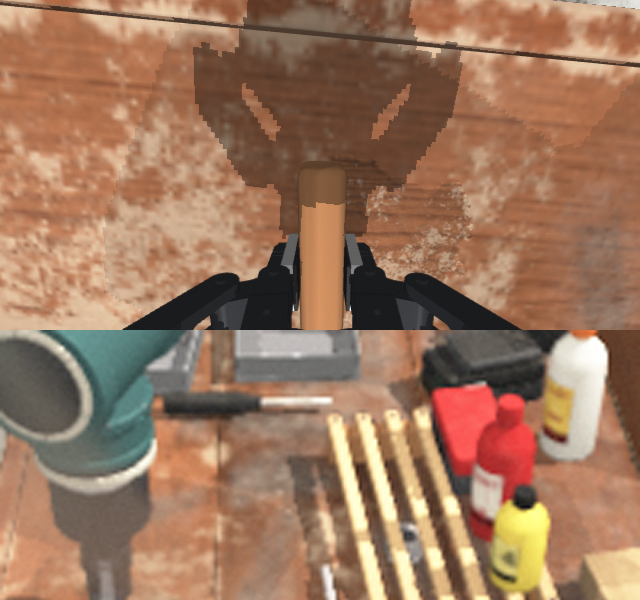

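The side inset shows the toe at about pixel (343,218), close to the predicted (340,215). I'll check this numerically on the grey rod pixels.

Run:
```python
from h import *
g=load("side3"); h=cv2.cvtColor(g["color"],cv2.COLOR_BGR2HSV)
m=((h[...,1]<45)&(h[...,2]>120)).astype(np.uint8)
m[:205]=0;m[245:]=0;m[:,:285]=0;m[:,352:]=0
for row in m[206:240,290:352]: print("".join(".#"[v] for v in row))
```

```text
..............................................................
..............................................................
..............................................................
..............................................................
..............................................................
..............................................................
..............................................................
..............................................................
...................................................##.........
...................................................##.........
...................................................###........
...................................................###........
...................................................###........
...................................................###........
....................................................##........
....................................................###.......
....................................................###.......
.............................
[... 341 characters left out ...]
.......
........#.............###############################.........
......####.##############################.....................
......######################..................................
......#######.................................................
......###.....................................................
..............................................................
..............................................................
..............................................................
..............................................................
..............................................................
..............................................................
```

Run:
```python
from h import *
z=.020
r.move_straight(S(-.21,-.101,z),rate=.1)
a=r.move_straight(S(-.092,-.101,z),rate=.08,contact_N=8); print(a,tosh(r.read_state()["ee_pos"]).round(4))
if not a:
    b=r.move_straight(S(-.092,-.036,z),rate=.08,contact_N=8); print(b,tosh(r.read_state()["ee_pos"]).round(4))
r.dwell(.1); f=grab("side"); save(f,"side4"); s=grab("scene"); save(s,"scene4"); st=r.read_state(); print(st["time_s"],st["ft_force"].round(2),st["gripper_width"])
print("exp bend",w2px(f,S(.088,-.036,.014)),"toe",w2px(f,S(.088,.019,.014)))
a=cv2.resize(f["color"][155:245,330:420],None,fx=6,fy=6,interpolation=2); cv2.imwrite("pics/c5.png",a)
```

```text
False [-0.0923 -0.101   0.02  ]
False [-0.0919 -0.0362  0.0201]
11.7167 [-0.43 -0.19 -1.07] 0.020943306204229833
exp bend [382.01478982 211.23546866] toe [378.1145398  198.92818402]
```

View pics/c5.png

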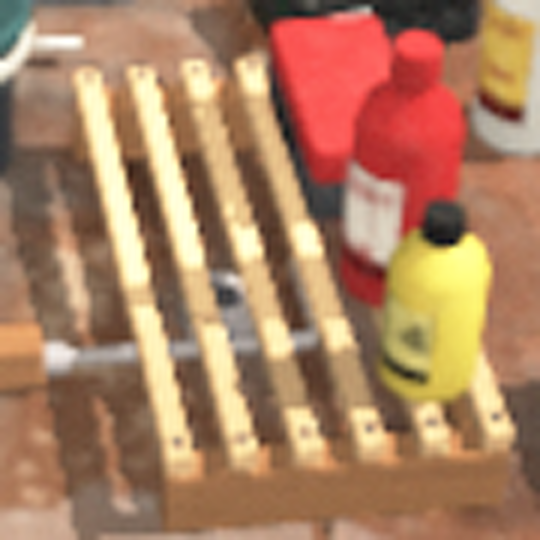

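The crop shows the hook behind the nut: bend at (310,335), toe running up to about (300,275), nut at (228,295), rod to its right. Now pull it out and take a picture.

Run:
```python
from h import *
z=.020
a=r.move_straight(S(-.25,-.036,z),rate=.07,contact_N=15); print(a,tosh(r.read_state()["ee_pos"]).round(4))
r.dwell(.2); f=grab("side"); save(f,"side5"); st=r.read_state(); print(st["time_s"],st["ft_force"].round(2),st["gripper_width"])
print("exp nut",w2px(f,S(-.09,-.005,.012)))
print("spanner head",px2w(f,376,263,.005).round(3),"tape",px2w(f,342,325,.02).round(3))
a=cv2.resize(f["color"][160:270,260:400],None,fx=5,fy=5,interpolation=2); cv2.imwrite("pics/c6.png",a)
```

```text
False [-0.2499 -0.036   0.0199]
14.375 [ 1.14 -0.22 -2.16] 0.020775925494037645
exp nut [317.27838956 209.59500045]
spanner head [ 0.687 -0.264  0.005] tape [ 0.594 -0.453  0.02 ]
```

View pics/c6.png

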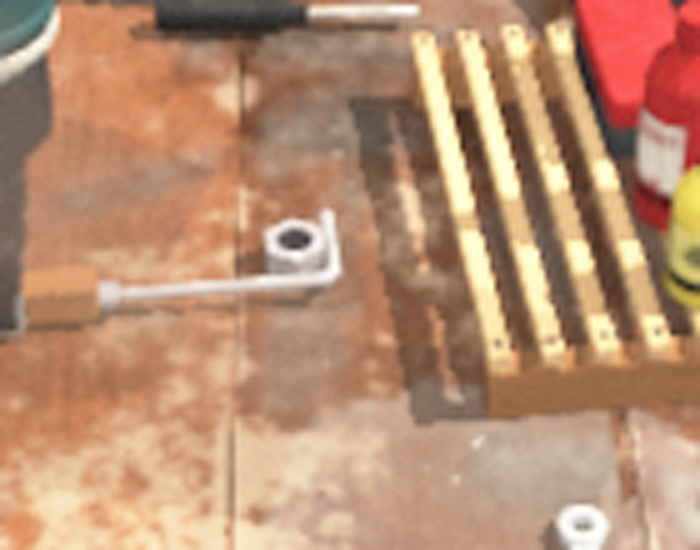

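The nut is fully out, at crop (297,245), which is side pixel (319,209). I'll lay the rake down to the right and then look at the nut.

Run:
```python
from h import *
r.move_straight(S(-.242,-.043,.020),rate=.05)
r.move_straight(S(-.242,-.043,.085),rate=.1)
r.move_straight(S(-.25,-.17,.085),rate=.15)
a=r.move_straight(S(-.25,-.17,.0165),rate=.08,contact_N=10); print(a,r.read_state()["ee_pos"])
r.open_jaws()
p=r.read_state()["ee_pos"]
r.move_straight([p[0],p[1],.12]); 
r.move_pose([.535,-.14,.22],down(YAW)); r.dwell(.2)
f=grab("wrist"); save(f,"w7"); save(grab("side"),"side7"); st=r.read_state(); print(st["time_s"],st["ft_force"].round(2)); print(w2px(f,S(-.09,-.005,.02)))
```

```text
True [ 0.3972221  -0.24080936  0.01630271]
20.7917 [-0.03  0.54  0.25]
[333.72482685 110.46222392]
```

View pics/w7.png

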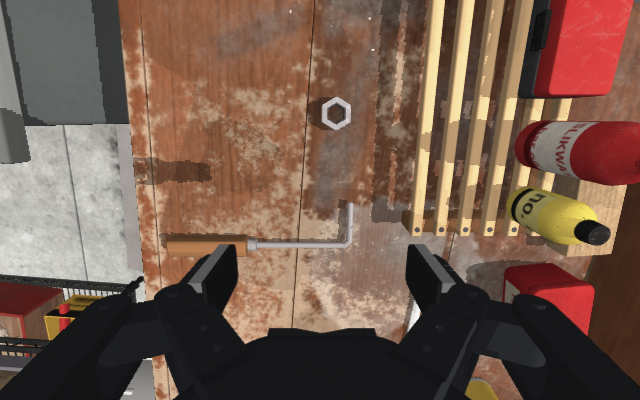

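Wrist view: the rake lies flat at the right, handle (205,245) and toe (350,205), well clear. The nut is at about (336,112). Next: fit the nut's hexagon, locate the tray, then grasp.

Run:
```python
from h import *
f=load("w7"); h=cv2.cvtColor(f["color"],cv2.COLOR_BGR2HSV)
m=((h[...,1]<60)&(h[...,2]>140)).astype(np.uint8); k=np.zeros_like(m);k[90:135,312:362]=m[90:135,312:362]
for row in k[92:132,316:358]: print("".join(".#"[v] for v in row))
cs=cv2.findContours(k,cv2.RETR_EXTERNAL,cv2.CHAIN_APPROX_NONE)[0];c=max(cs,key=cv2.contourArea)[:,0]
w=np.array([px2w(f,u,v,.02)[:2] for u,v in c])
hull=cv2.convexHull((w*1e4).astype(np.int32))[:,0]/1e4
M_=cv2.moments((w*1e4).astype(np.int32)); print("nut",M_["m10"]/M_["m00"]/1e4,M_["m01"]/M_["m00"]/1e4)
for a in range(0,60,6):
    wd=[np.ptp(hull@[np.cos(np.radians(a+o)),np.sin(np.radians(a+o))]) for o in(0,60,120)]; print(a,np.round(wd,4))
s,d=load("scene0"),load("side0")
A=np.array([px2w(d,250+u/4,115+v/4,.032) for u,v in((72,55),(218,57),(200,150),(40,150))])
B=np.array([px2w(s,170+u/4,115+v/4,.032) for u,v in((42,160),(180,108),(268,205),(125,262))])
print(A.round(3),A.mean(0).round(3));print(B.round(3),B.mean(0).round(3))
print("tray nuts",[px2w(d,250+u/4,115+v/4,.024).round(3) for u,v in((98,80),(177,84))],[px2w(s,170+u/4,115+v/4,.024).round(3) for u,v in((90,178),(165,148))])
```

```text
..........................................
..........................................
..........................................
..........................................
..........................................
...................####...................
.................########.................
...............###########................
..............##############..............
............#################.............
...........####################...........
.........##########...###########.........
.......##########.......##########........
.......########...........#########.......
......########.............########.......
......######.................######.......
......#####...................#####.......
......#####...................#####.......
......#####...................#####.......
......#####...................#####.......
......#####...................#####.......
......#####...................#####.......
......#####...................#####.......
......#####...................#####.......
......#####...................#####.......
......#####..............
[... 563 characters left out ...]
.............
..........................................
nut 0.5455981843071677 -0.06542688250049183
0 [0.0325 0.0321 0.0323]
6 [0.0312 0.0316 0.0315]
12 [0.0325 0.0327 0.0326]
18 [0.0337 0.0336 0.0336]
24 [0.0346 0.034  0.0344]
30 [0.035  0.0341 0.0349]
36 [0.0351 0.0339 0.035 ]
42 [0.0347 0.0341 0.035 ]
48 [0.034  0.0339 0.0345]
54 [0.0331 0.0333 0.0337]
[[0.372 0.36  0.032]
 [0.5   0.351 0.032]
 [0.488 0.202 0.032]
 [0.358 0.207 0.032]] [0.43  0.28  0.032]
[[0.371 0.357 0.032]
 [0.491 0.337 0.032]
 [0.473 0.19  0.032]
 [0.353 0.211 0.032]] [0.422 0.274 0.032]
tray nuts [array([0.396, 0.33 , 0.024]), array([0.465, 0.32 , 0.024])] [array([0.392, 0.321, 0.024]), array([0.457, 0.311, 0.024])]
```

Run:
```python
from h import *
n=[.5456,-.0654]; R=down(6)
r.move_pose([*n,.09],R)
a=r.move_straight([*n,.016],rate=.08,contact_N=12); print(a,r.read_state()["ee_pos"])
r.gripper_close(40); print(r.read_state()["gripper_width"])
r.move_straight([*n,.14],rate=.15)
r.move_pose([.425,.20,.16],down(-5.5)); r.dwell(.2)
f=grab("wrist"); save(f,"w8"); st=r.read_state(); print(st["time_s"],st["gripper_width"],st["ee_pos"])
c=f["color"].copy(); t=np.radians(-5.5); Q=np.array([[np.cos(t),-np.sin(t)],[np.sin(t),np.cos(t)]])
o=[w2px(f,[*(np.array([.426,.277])+Q@[x,y]),.032]) for x,y in((-.065,-.075),(.065,-.075),(.065,.075),(-.065,.075))]
cv2.polylines(c,[np.int32(np.round(o))],True,(0,255,0),1); print(np.round(o)); cv2.imwrite("pics/w8o.png",c)
```

```text
False [ 0.54591485 -0.06543721  0.01654271]
0.031140512347962848
25.4083 0.030967915648900852 [0.42537861 0.19941632 0.15982491]
[[243. 192.]
 [383. 192.]
 [394.   7.]
 [228.   7.]]
```

View pics/w8o.png

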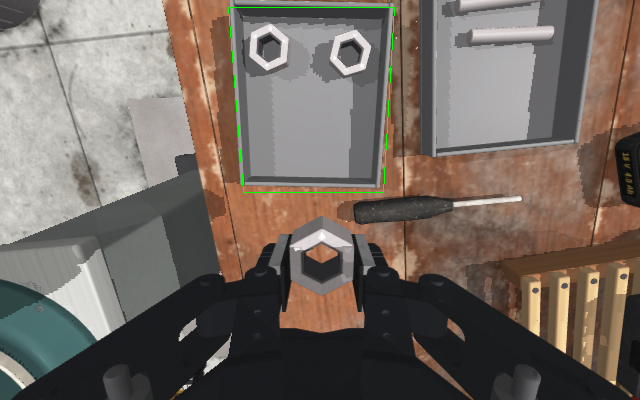

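The nut is held, and the tray outline matches within about 5 mm (actual near edge at v=186, predicted 192). I'll place it in the empty half.

Run:
```python
from h import *
p=[.424,.250]
r.move_straight([*p,.11],rate=.12)
a=r.move_straight([*p,.036],rate=.08,contact_N=12); print(a,r.read_state()["ee_pos"])
r.open_jaws(); r.move_straight([*p,.14],rate=.12)
r.move_straight([.424,.18,.20],rate=.15); r.dwell(.5)
f=grab("wrist"); save(f,"w9"); g=grab("side"); save(g,"side9"); st=r.read_state(); print(st["time_s"],st["ft_force"].round(2),st["gripper_width"])
a=f["color"][:300]; b=cv2.resize(g["color"][110:355,230:440],None,fx=1.42,fy=1.22); cv2.imwrite("pics/f.png",np.vstack([a,cv2.resize(g["color"][110:345,200:458],(329,300)) if 0 else np.pad(cv2.resize(g["color"][110:345,200:458],(329,300)),((0,0),(0,311),(0,0)))]))
```

```text
False [0.42428542 0.25015484 0.03653493]
30.1833 [-0.24 -0.4  -0.75] 0.08532741333746888
```

View pics/f.png

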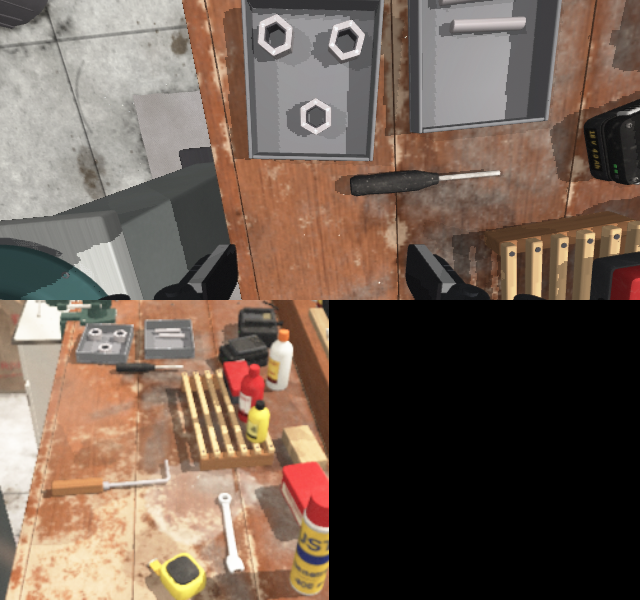

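The nut lies flat in the nut tray at (316,117). The rake rests on the bench in front of the shelf, the bystanders look undisturbed, and the gripper is clear. Handing in.

```bash
python3 -c "
from h import *
order.sign_off(); print(r.read_state()['time_s'])"
```

```text
the job is handed in; nothing more can be done
the job is handed in; nothing more can be done
```

The job is handed in, and every step appears to have worked; sign-off gave no verdict. I gripped the rake by its handle, passed the bent end in to the right of the nut and hooked behind it. I then drew the nut about 90 mm out in front of the shelf and laid the rake down on the open bench. After that I gripped the nut across its flats and released it in the empty half of the nut tray.

**Last checks:**
- **Nut:** the last pictures show it lying flat in the nut tray beside the other two.
- **Rake:** it lies on the bench with its toe well in front of the shelf.
- **Bystanders:** the screwdriver, tape measure and spanner look where they were. I judged this by eye and did not measure it.
- **Robot:** the gripper was open and clear of everything, and the clock read about 30 s of the 72 s allowed.

**Small disagreements:**
- Lowering the rake stopped on the contact threshold at the planned height, which I took as the handle meeting the bench.
- The tray's near edge was about 5 mm off my first estimate, so I shifted the placing point 3 mm.

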